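# Return the marble coaster through the slot of the coaster chute

### The job

Take the round marble coaster out of its stand and return it to the coaster chute: stand it on edge in the narrow slot on top, feeling for the slot gently because marble chips when it is knocked or forced, then push it down between the two sprung rollers until it has gone right through and rests inside. Leave the tumblers, the ice bucket and the citrus press where they are.

Things in the scene. Friction and masses are not known exactly. Their poses are not given: they have to be found in the camera images.
- coaster_center (a point): Centre of the loose round marble coaster: a disc 100 mm in diameter and 8 mm thick, about 0.17 kg, standing on edge in the groove of the stand at the start. The x axis of this point is the disc's own axis (it goes through the two flat faces); at the start z points up and y lies along the groove.
- stand: Low dark-timber stand, fixed, 70 mm (x) by 116 mm (y) by 36 mm high, with one 10 mm wide groove along its y axis whose floor is 10 mm above the work surface; the coaster stands in it with its lower 26 mm in the groove and 74 mm showing. Origin at the centre of the underside.
- chute: Coaster chute, fixed: dark-timber box without a bottom, 94 mm (x) by 176 mm (y), under a 106 mm wide steel slot plate whose flat top is 135 mm above the work surface. The coaster goes through the slot and comes to rest on the work surface inside. The wall on the +x side is only 60 mm high. Origin at the centre of the underside; y along the slot, x across it.
- chute_mouth (a point): Point on the plate's top over the chute's centre, axes as the chute. The slot is 10 mm wide (x), 104 mm long (y), through a 14 mm plate. The plate is a stiff sliding insert left anywhere in its guide: the slot's centre line is parallel to y but up to 14 mm to either side (x) of this point: find it by touch or sight.
- chute_lip (a point): Top of the lip as it would be with the slot in mid-guide (it moves with the plate, so really up to 14 mm off along x). The lip runs along the slot's +x edge: 104 mm long, 4 mm thick, 12 mm high above the plate; its face on the slot side is flush with the slot's +x wall, 5 mm from the slot's centre line. On the -x side of the slot the plate is bare and flat for 48 mm.
- chute_rollers (a point): Point midway between two sprung rollers over the slot's ends, 8 mm above the plate: 12 mm diameter, clear gap 84 mm, pushed apart along y by the disc. They touch when its lower edge is 15 mm below the plate top, resist a downward push with up to about 8 N, and pull it through once its centre is below them. Housings: 18 mm above the plate, beyond 66 mm either side.
- tumbler_a: Bystander: green glass tumbler, 72 mm wide and 92 mm high. Origin at the centre of the underside.
- tumbler_b: Bystander: amber glass tumbler, 72 mm wide and 92 mm high. Origin at the centre of the underside.
- bucket: Bystander: clear acrylic ice bucket with a steel lid, 146 mm wide and 146 mm high. Origin at the centre of the underside.
- press: Bystander: upright lever citrus press, fixed, base 90 by 120 mm, about 220 mm high. Origin at the centre of the underside.
Not all that is in view belongs to the job. Leave any turquoise look-alike of the chute alone. There is more than one size of the part that bears coaster_center; the job needs the larger.

How it is judged:
By the outcome, as a careful person would: the job done as asked, in the order asked, and still so for the second after the job is handed in, with the robot touching nothing.
It also fails if it takes over 51 s, if anything falls off the work surface, if the arm or the gripper's body presses on something with over 40 N, if the wrist force passes 120 N, or if a joint passes its speed limit or range.

### The arm

A 6-joint arm with a two-finger parallel gripper is mounted at the origin on the work surface. World frame = base frame: x ahead of the robot, y to its left, z up, the work surface at z = 0. Lengths are in m, angles in rad, forces in N, time in s.
With the tool pointing down it reaches from about 0.35 to 0.775 m from the base axis. Payload 5.5 kg.
Tool frame: the origin (TCP) lies at the centre of the arm's flange, where the gripper is bolted on; the fingertips stand 173 mm ahead of it and the grasp point (between the pads) lies 155 mm ahead of it; z points along the fingers, y is the direction in which the jaws open and shut (so a half turn about z gives the same grasp; the last joint's range is limited). The gripper opens to 85 mm and grips with 20 to 120 N. Pads are 22 mm wide; open, the fingers measure 114 mm over their backs; the gripper's body (76 mm by 85 mm) begins 54 mm behind the grasp point. The pads swing forward as they close: fully open they stand 13 mm farther back than shut.
Start: joints at [-1.27, 0.313, 0.046, 1.304, 0, 1.431], TCP at [0.245, -0.52, 0.405] pointing down, gripper open.
Joint ranges: [-2.76, 2.76], [-0.86, 1.69], [-1.03, 1.26], [-2.2, 2.34], [-1.47, 1.5], [-3.14, 3.14]. Speed limits (rad/s): [2.57, 2.57, 3.14, 3.14, 3.14, 3.14].

### API

Orientations are given as a rotation vector (axis times angle).
In Python, from station import * gives the robot as it stands.
- The arm moves only by the tool move_arm, never from a script. Its argument "rows" is text: rows parted by semicolons, each of 4 numbers parted by spaces: the shift along the tool's x, y, z in m, then the turn about the tool's z in degrees. A call has exactly 10 rows; each row is the pose to reach, as a shift and turn from the pose measured when the call began, along the tool's axes at that moment; what a row does not reach only later rows make up. A row lasts 1/8 s, in which the tool goes at most 62.5 mm and 10.7 degrees, less where a joint would pass 70% of its speed; a pose out of reach is approached as far as the arm can. A call with a gripper value outside its range is refused whole. "gripper" is the gripper's target within -1 to 1 (shut at 1, half-way at 0, fully open at -1), set as the call begins (left out, the last holds). The fingers move at their own pace and stop on an object; "newtons" is the grip in N (left out, the last holds). Time passes only in rows, so rows that repeat a pose let the fingers close, or fill a call up. It gives the time, the measured TCP pose, the force and the opening at its end, in the units of the state.
- observe(): the state, without advancing time (a new reading comes with each control period).
- grab_frame(name): name is "side" or "top"; returns (picture, depth): 420x560x3 uint8, red, green, blue; 420x560 float32, m along the optical axis (not along the pixel's ray), 0 where there is no reading.
- get_calibration(name): a dict with "vertical_fov" (degrees; the focal length in pixels is half the picture's height over the tangent of half this angle, whatever the lens; pixels are square), "cx", "cy" (the principal point, pixels), "eye" and "rotation" of the camera in the world. Camera axes: x right, y down, z forward; pixel columns grow to the right and rows downward; lengths in m; the calibration is good to about 2 mm. A picture is of the moment at which its call begins. get_calibration takes no time and is no camera call.
- close_job(): hands the job in, once; it reports no verdict.
The state is a dict: "t": time; "joint_pos": joint angles; "qvel": joint speeds; "tau": joint torques, N m; "tool_pos": TCP position; "ee_rot": TCP orientation; "force": force on the tool from outside, world axes, zero at the start; "torque": the same for the moment, N m; "opening": finger opening in m.
Only numpy, scipy, OpenCV 4.12 (cv2) and the standard library are available. Lean on these libraries where they do the work, as an engineer would, in place of code of your own. Each camera call takes 0.05 s, during which the arm holds its last target. There are 200 camera calls.

## Working session

There is one attempt and no reset: what is moved stays moved. The work goes in short steps, Python scripts to look and compute and a tool call to move; the robot and the scene stay as the last step left them, time stands still between calls to the robot, and variables do not carry over. Pictures are saved under pics/ and viewed, about 8 in all and at most 12, crops included, and the job is handed in when it is done.

Besides the shell and the picture viewer there is one more tool, called after "Call:" as a command line: name --argument value ..., lists and objects as JSON in quotes. move_arm: Moves the arm, as the interface text tells. Its arguments: {"type":"object","properties":{"rows":{"type":"string"},"gripper":{"type":"number"},"newtons":{"type":"number"}},"required":["rows"]}

```bash
mkdir -p pics; ls; cat > h.py <<'E'
from station import *
import numpy as np, cv2
def save(n,f): cv2.imwrite('pics/'+f,cv2.cvtColor(n,cv2.COLOR_RGB2BGR))
def cal(name):
    c=get_calibration(name); f=210/np.tan(np.radians(c['vertical_fov'])/2); return c,f
def pts(name,depth):
    c,f=cal(name); v,u=np.mgrid[:420,:560]
    p=np.stack([(u-c['cx'])/f*depth,(v-c['cy'])/f*depth,depth],-1)
    return p@np.array(c['rotation']).T+np.array(c['eye'])
def ray(name,u,v,z):
    c,f=cal(name); d=np.array(c['rotation'])@np.array([(u-c['cx'])/f,(v-c['cy'])/f,1]); e=np.array(c['eye'])
    return e+d*(z-e[2])/d[2]
E
python3 - <<'E'
from h import *
print(observe())
for n in('side','top'):
    p,d=grab_frame(n); save(p,n+'0.png'); np.savez(n+'0',p=p,d=d); print(n,get_calibration(n),(d>0).mean())
E
```

```text
pics
{'t': 0.0, 'joint_pos': array([-1.26962552e+00,  3.14002358e-01,  4.49508655e-02,  1.30359398e+00,
        4.02668935e-05,  1.43119899e+00]), 'qvel': array([-0.00038901, -0.00066085,  0.00049383,  0.00081788, -0.00054701,
        0.00038565]), 'tau': array([ 1.31226356e-03, -4.80631256e+01,  2.98530471e+01,  1.93077052e-02,
        1.33823496e-04, -1.21740919e-05]), 'tool_pos': array([ 0.24525097, -0.51984846,  0.40379597]), 'ee_rot': array([-3.06380701e+00, -6.86362371e-01,  1.71255535e-04]), 'force': array([ 0.07096787, -0.35901101, -0.46187224]), 'torque': array([0.00584055, 0.03846858, 0.03657175]), 'opening': 0.0855986086932204}
side {'vertical_fov': 54.51581088206962, 'cx': 287.073099122044, 'cy': 212.7230181525015, 'eye': array([ 0.3792754 , -0.48578741,  0.65117938]), 'rotation': array([-2.36233245,  0.32228042, -0.11107675])} 0.9960926870748299
top {'vertical_fov': 51.93256268356336, 'cx': 282.18634072613, 'cy': 203.31201413851687, 'eye': array([0.44760779, 0.01104019, 1.06939876]), 'rotation': array([-2.17277778,  2.18129123, -0.10041016])} 0.9958460884353741
```

```bash
sed -i "s/np.array(c\['rotation'\])/cv2.Rodrigues(np.array(c['rotation']))[0]/" h.py; grep -n Rod h.py
```

```text
9:    return p@cv2.Rodrigues(np.array(c['rotation']))[0].T+np.array(c['eye'])
11:    c,f=cal(name); d=cv2.Rodrigues(np.array(c['rotation']))[0]@np.array([(u-c['cx'])/f,(v-c['cy'])/f,1]); e=np.array(c['eye'])
```

View pics/side0.png

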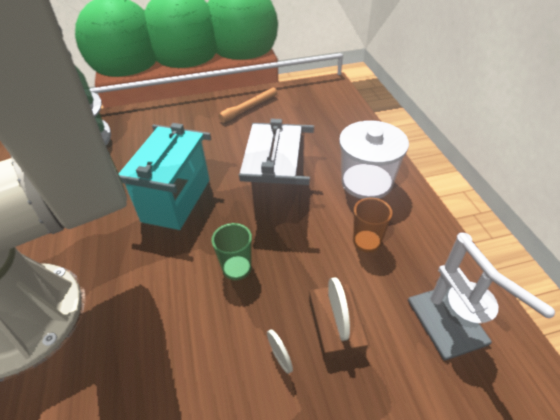

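View pics/top0.png

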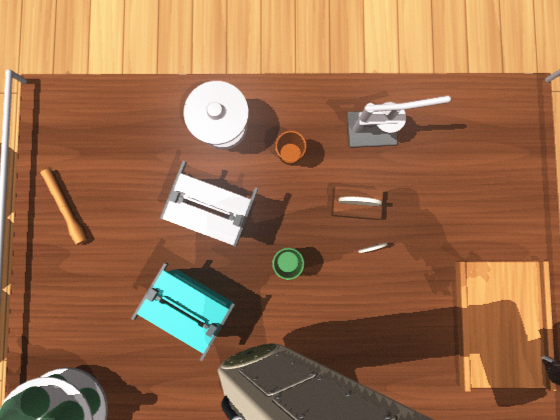

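```bash
python3 - <<'E'
from h import *
D={n:np.load(n+'0.npz') for n in('side','top')}
P={n:pts(n,D[n]['d']) for n in D}
np.set_printoptions(precision=4,suppress=True)
for n,l in(('top',[(360,201),(209,204),(374,247),(288,263),(290,147),(216,110),(430,170),(376,130)]),('side',[(340,308),(275,155),(236,267),(368,240)])):
    for u,v in l: print(n,u,v,P[n][v,u])
# coaster: bright low-sat
for n,roi in(('top',(335,388,185,220)),('side',(318,362,270,350))):
    p=P[n]; hsv=cv2.cvtColor(D[n]['p'],cv2.COLOR_RGB2HSV)
    m=(hsv[...,2]>150)&(hsv[...,1]<70)
    k=np.zeros_like(m);k[roi[2]:roi[3],roi[0]:roi[1]]=1
    q=p[m&k]; q=q[(q[:,2]>.03)]
    c=np.median(q,0); w=np.linalg.svd(q[:,:2]-q[:,:2].mean(0),full_matrices=False)[2][0]
    a=(q[:,:2]-c[:2])@w; print(n,'coaster n',len(q),'mean',q.mean(0),'zmax',np.percentile(q[:,2],98),'dir',w,'deg',np.degrees(np.arctan2(w[1],w[0])),'ext',a.min(),a.max(),'mid',c[:2]+w*(a.min()+a.max())/2)
# chute plate
for n,roi in(('top',(155,262,155,250)),('side',(235,315,110,185))):
    p=P[n]; k=np.zeros(p.shape[:2],bool);k[roi[2]:roi[3],roi[0]:roi[1]]=1
    q=p[k&(abs(p[...,2]-.135)<.007)]
    r=cv2.minAreaRect((q[:,:2]*1000).astype(np.float32)); print(n,len(q),'plate z',np.median(q[:,2]),r)
    hi=p[k&(p[...,2]>.1415)]; print('hi',len(hi),hi[:,2].max())
    np.save('hi_'+n,hi)
# stand top
p=P['top'];k=np.zeros(p.shape[:2],bool);k[180:225,328:390]=1
q=p[k&(abs(p[...,2]-.036)<.006)]; print('stand',cv2.minAreaRect((q[:,:2]*1000).astype(np.float32)))
for n,(x0,x1,y0,y1) in(('top',(155,262,150,255)),):
    save(cv2.resize(D[n]['p'][y0:y1,x0:x1],None,fx=7,fy=5.6*1.25*0.8,interpolation=cv2.INTER_CUBIC)[:600],'chute.png')
E
```

```text
top 360 201 [ 0.5389 -0.1675  0.1011]
top 209 204 [0.5302 0.167  0.1372]
top 374 247 [ 0.4351 -0.2034  0.0699]
top 288 263 [ 0.3962 -0.0058  0.0044]
top 290 147 [ 0.6849 -0.0124  0.004 ]
top 216 110 [0.7365 0.1526 0.1451]
top 430 170 [ 0.6265 -0.3648 -0.0036]
top 376 130 [ 0.7263 -0.2282  0.0094]
side 340 308 [ 0.5377 -0.1888  0.0908]
side 275 155 [0.519  0.1438 0.1412]
side 236 267 [ 0.3976 -0.0351  0.0466]
side 368 240 [ 0.655  -0.0384  0.0426]
top coaster n 176 mean [ 0.5434 -0.1683  0.0939] zmax 0.10988382120315093 dir [-0.081  -0.9967] deg -94.64472560169546 ext -0.04367136289745817 0.051468739998188774 mid [ 0.5425 -0.1723]
side coaster n 467 mean [ 0.5403 -0.1901  0.0981] zmax 0.11202137881177722 dir [-0.3592 -0.9333] deg -111.05132373714338 ext -0.0784507028055593 0.3320580228395105 mid [ 0.4948 -0.3103]
top 3499 plate z 0.13353474937880483 ((532.68798828125, 168.43826293945312), (177.21145629882812, 135.21253967285156), 69.21994018554688)
hi 379 1.0693987605216104
side 2710 plate z 0.1362166973755623 ((533.3751831054688, 169.27557373046875), (181.14791870117188, 135.13076782226562), 69.07691192626953)
hi 386 0.6511793784973064
stand ((542.0889282226562, -174.70179748535156), (116.6429443359375, 70.39595031738281), 85.07220458984375)
```

View pics/chute.png

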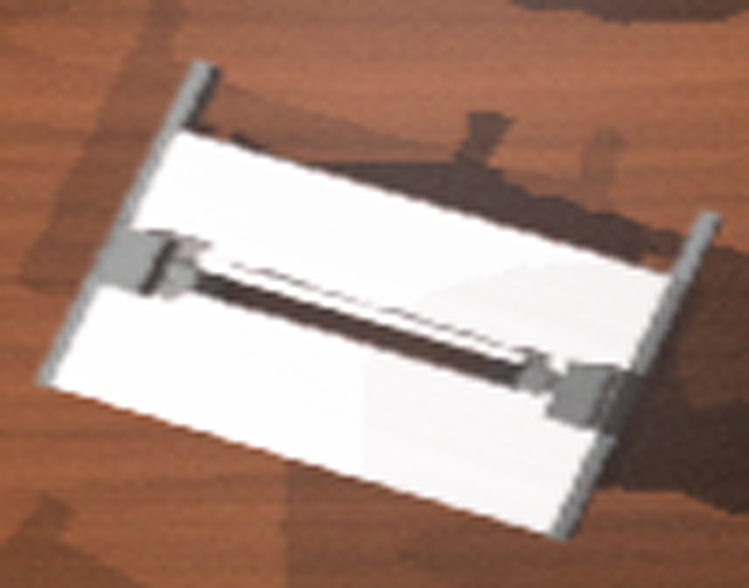

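```bash
cat >> h.py <<'E'
def goto(p,axis_deg):
    s=observe(); R=cv2.Rodrigues(np.array(s['ee_rot']))[0]
    d=R.T@(np.array(p)-s['tool_pos']); w=R.T@np.array([np.cos(np.radians(axis_deg)),np.sin(np.radians(axis_deg)),0])
    t=np.degrees(np.arctan2(-w[0],w[1])); t2=t-180*np.sign(t)
    print('t',s['t'],'shift',d.round(4),'turn',round(t,1),'or',round(t2,1),'tilt',R[:,2].round(4),'q6',s['joint_pos'][5].round(3),'F',s['force'].round(1),'open',s['opening'].round(4),'pos',s['tool_pos'].round(4))
E
python3 - <<'E'
from h import *
goto([.5425,-.1735,.36],-4.9)
D=np.load('top0.npz'); g=cv2.cvtColor(D['p'],cv2.COLOR_RGB2GRAY).astype(float)
yaw=np.radians(-20.85); X=np.array([np.cos(yaw),np.sin(yaw)]); Y=np.array([-X[1],X[0]]); c0=np.array([.533,.169])
cc,f=cal('top'); R=cv2.Rodrigues(np.array(cc['rotation']))[0]
def proj(p): q=R.T@(p-cc['eye']); return q[:2]/q[2]*f+[cc['cx'],cc['cy']]
ss=np.arange(-.022,.0221,.001); 
im=np.array([[proj(np.r_[c0+X*s+Y*y,.135]) for s in ss] for y in np.arange(-.035,.036,.005)]).astype(np.float32)
v=cv2.remap(g.astype(np.float32),im[...,0],im[...,1],cv2.INTER_LINEAR)
print(ss[v.mean(0)<150]); print(v.mean(0).round())
for r in v: print((ss*(255-r).clip(0)*(r<150)).sum()/((255-r)*(r<150)).sum(),(255-r).sum()/1e3/.2)
E
```

```text
Traceback (most recent call last):
  File "h.py", line 17, in goto
    print('t',s['t'],'shift',d.round(4),'turn',round(t,1),'or',round(t2,1),'tilt',R[:,2].round(4),'q6',s['joint_pos'][5].round(3),'F',s['force'].round(1),'open',s['opening'].round(4),'pos',s['tool_pos'].round(4))
                                                                                                                                                                 ^^^^^^^^^^^^^^^^^^
AttributeError: 'float' object has no attribute 'round'
```

```bash
sed -i "s/s\['opening'\].round(4)/round(s['opening'],4)/" h.py
cat > slot.py <<'E'
from h import *
def slot(pic):
    g=cv2.cvtColor(pic,cv2.COLOR_RGB2GRAY).astype(np.float32)
    yaw=np.radians(-20.85); X=np.array([np.cos(yaw),np.sin(yaw)]); Y=np.array([-X[1],X[0]]); c0=np.array([.533,.169])
    cc,f=cal('top'); R=cv2.Rodrigues(np.array(cc['rotation']))[0]
    ss=np.arange(-.022,.0221,.001); ys=np.arange(-.035,.036,.005)
    w=np.array([np.r_[c0+X*s+Y*y,.135] for y in ys for s in ss])
    q=(w-cc['eye'])@R; im=(q[:,:2]/q[:,2:]*f+[cc['cx'],cc['cy']]).astype(np.float32).reshape(len(ys),len(ss),2)
    v=cv2.remap(g,im[...,0],im[...,1],cv2.INTER_LINEAR)
    print(dict(zip((ss*1e3).round().astype(int),v.mean(0).round().astype(int))))
    print([round(1e3*float((ss*(255-r)*(r<150)).sum()/((255-r)*(r<150)).sum()),1) for r in v])
E
python3 - <<'E'
from slot import *
goto([.5425,-.1735,.36],-4.9)
slot(np.load('top0.npz')['p'])
E
```

```text
t 0.1 shift [ 0.4166 -0.1864  0.0443] turn -59.8 or 120.2 tilt [-5.0e-04  1.5e-03 -1.0e+00] q6 1.431 F [ 0.6 -0.6 -0. ] open 0.0854 pos [ 0.2453 -0.5199  0.4039]
{np.int64(-22): np.int64(251), np.int64(-21): np.int64(251), np.int64(-20): np.int64(245), np.int64(-19): np.int64(222), np.int64(-18): np.int64(178), np.int64(-17): np.int64(130), np.int64(-16): np.int64(95), np.int64(-15): np.int64(78), np.int64(-14): np.int64(74), np.int64(-13): np.int64(74), np.int64(-12): np.int64(74), np.int64(-11): np.int64(76), np.int64(-10): np.int64(93), np.int64(-9): np.int64(139), np.int64(-8): np.int64(199), np.int64(-7): np.int64(236), np.int64(-6): np.int64(246), np.int64(-5): np.int64(237), np.int64(-4): np.int64(217), np.int64(-3): np.int64(204), np.int64(-2): np.int64(214), np.int64(-1): np.int64(236), np.int64(0): np.int64(248), np.int64(1): np.int64(251), np.int64(2): np.int64(252), np.int64(3): np.int64(252), np.int64(4): np.int64(252), np.int64(5): np.int64(252), np.int64(6): np.int64(252), np.int64(7): np.int64(251), np.int64(8): np.int64(251), np.int64(9): np.int64(251), np.int64(10): np.int64(251), np.int64(11): np.int64(251), np.int64(12): np.int64(251), np.int64(13): np.int64(251), np.int64(14): np.int64(251), np.int64(15): np.int64(252), np.int64(16): np.int64(252), np.int64(17): np.int64(252), np.int64(18): np.int64(252), np.int64(19): np.int64(252), np.int64(20): np.int64(252), np.int64(21): np.int64(252), np.int64(22): np.int64(252)}
[-13.0, -13.0, -13.0, -13.0, -13.0, -13.1, -13.3, -13.0, -13.0, -13.0, -13.3, -13.4, -13.0, -13.0, -13.1]
```

Call:
move_arm --rows "0.03 -0.013 0.003 -4;0.08 -0.036 0.008 -12;0.135 -0.06 0.014 -20;0.19 -0.085 0.02 -28;0.245 -0.11 0.026 -36;0.3 -0.134 0.032 -44;0.35 -0.157 0.038 -52;0.39 -0.175 0.042 -58;0.4166 -0.1864 0.0443 -59.8;0.4166 -0.1864 0.0443 -59.8" --gripper -1

```text
t: 1.35
tool_pos: [0.5433, -0.1717, 0.3591]
ee_rot: [-2.309, -2.126, -0.001]
force: [-0.1, -0.3, 0.0]
opening: 0.0853
```

```bash
python3 - <<'E'
from h import *
goto([.5425,-.1735,.253],-4.9)
p,d=grab_frame('side'); save(cv2.resize(p[180:380,240:460],None,fx=3,fy=3),'side1.png')
E
```

```text
t 1.35 shift [-0.0021 -0.0005  0.1061] turn 0.2 or -179.8 tilt [-0.0017  0.0023 -1.    ] q6 1.206 F [-0.1 -0.3  0. ] open 0.0853 pos [ 0.5433 -0.1717  0.3591]
```

View pics/side1.png

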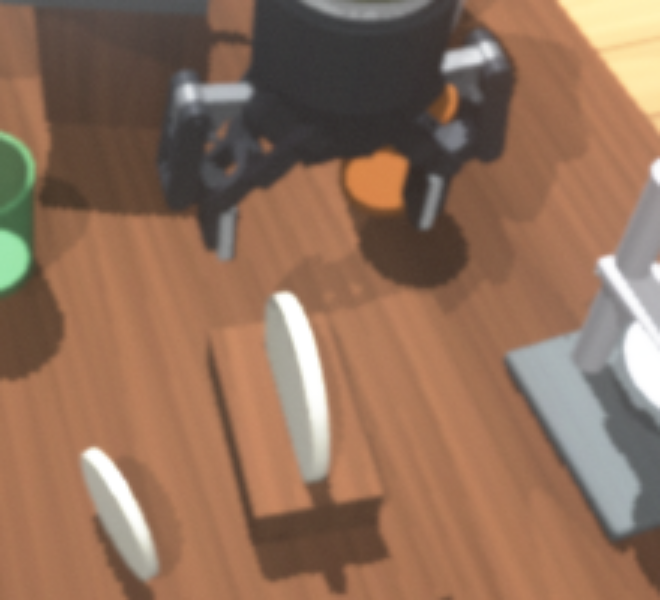

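The open jaws straddle the larger coaster (crop 300,385), with the jaw axis square to the disc. I'll descend and grasp.

Call:
move_arm --rows "-0.002 -0.0005 0.015 0.2;-0.002 -0.0005 0.035 0.2;-0.002 -0.0005 0.055 0.2;-0.002 -0.0005 0.075 0.2;-0.002 -0.0005 0.09 0.2;-0.002 -0.0005 0.1 0.2;-0.002 -0.0005 0.106 0.2;-0.002 -0.0005 0.106 0.2;-0.002 -0.0005 0.106 0.2;-0.002 -0.0005 0.106 0.2"

```text
t: 2.65
tool_pos: [0.5421, -0.1745, 0.2539]
ee_rot: [-2.316, -2.121, -0.0]
force: [0.2, -0.1, -0.8]
opening: 0.0851
```

Call:
move_arm --rows "0 0 0 0;0 0 0 0;0 0 0 0;0 0 0 0;0 0 0 0;0 0 0 0;0 0 0 0;0 0 0 0;0 0 0 0;0 0 0 0" --gripper 1 --newtons 40

```text
t: 3.9
tool_pos: [0.5421, -0.1745, 0.254]
ee_rot: [-2.316, -2.121, -0.0]
force: [-2.0, 0.9, 2.2]
opening: 0.0074
```

```bash
python3 - <<'E'
from h import *
goto([.5425,-.1735,.253],-4.9)
E
```

```text
t 3.9 shift [0.001  0.0003 0.001 ] turn -0.1 or 179.9 tilt [-9.0e-04  1.3e-03 -1.0e+00] q6 1.206 F [-2.   0.9  2.2] open 0.0074 pos [ 0.5421 -0.1745  0.254 ]
```

Call:
move_arm --rows "0 0 -0.004 0;0 0 -0.012 0;0 0 -0.025 0;0 0 -0.045 0;0 0 -0.07 0;0 0 -0.095 0;0 0 -0.12 0;0 0 -0.145 0;0 0 -0.165 0;0 0 -0.17 0"

```text
t: 5.15
tool_pos: [0.5424, -0.1747, 0.4263]
ee_rot: [2.316, 2.121, 0.002]
force: [0.3, -0.0, -2.4]
opening: 0.0071
```

```bash
python3 - <<'E'
from h import *
from scipy.optimize import least_squares
D=np.load('top0.npz'); p=pts('top',D['d']); hsv=cv2.cvtColor(D['p'],cv2.COLOR_RGB2HSV)
m=(hsv[...,2]>150)&(hsv[...,1]<70); k=np.zeros_like(m);k[185:220,335:388]=1
q=p[m&k]; q=q[(q[:,2]>.04)&(q[:,2]<.12)]
a=(q[:,:2]-[.5421,-.1745])@np.array([np.cos(np.radians(85.1)),np.sin(np.radians(85.1))])
b=np.round(a/.003); e=np.array([[a[b==i].mean(),q[b==i,2].max()] for i in np.unique(b)])
r=least_squares(lambda x:np.hypot(e[:,0]-x[0],e[:,1]-x[1])-.05,[0,.06],loss='soft_l1',f_scale=.002); print('disc centre rel TCP along groove, z',r.x,'ext',a.min(),a.max())
yaw=np.radians(-20.85);X=np.array([np.cos(yaw),np.sin(yaw)]);Y=np.array([-X[1],X[0]])
t=np.array([.533,.169])-.019*X-r.x[0]*Y; print(t)
goto([*t,.405],-20.85)
E
```

```text
disc centre rel TCP along groove, z [0.0008187  0.06042983] ext -0.04533668229474136 0.0497855771431615
[0.51495281 0.17499744]
t 5.15 shift [ 0.346  -0.0581  0.0211] turn 15.8 or -164.2 tilt [ 2.3e-03 -2.0e-04 -1.0e+00] q6 1.206 F [ 0.3 -0.  -2.4] open 0.0071 pos [ 0.5424 -0.1747  0.4263]
```

Call:
move_arm --rows "0.02 -0.003 0.001 1;0.06 -0.01 0.002 3;0.11 -0.018 0.004 5;0.16 -0.027 0.006 7.5;0.21 -0.035 0.006 10;0.26 -0.044 0.006 12;0.305 -0.051 0.006 14;0.335 -0.056 0.006 15.3;0.346 -0.058 0.006 15.8;0.346 -0.058 0.006 15.8"

```text
t: 6.4
tool_pos: [0.5149, 0.1753, 0.4198]
ee_rot: [2.584, 1.784, 0.002]
force: [0.9, -1.1, -2.4]
opening: 0.0074
```

```bash
python3 - <<'E'
from h import *
goto([.51495,.1750,.385],-20.85)
p,d=grab_frame('side'); save(cv2.resize(p[40:200,190:370],None,fx=3.7,fy=3.7,interpolation=cv2.INTER_CUBIC),'side2.png')
E
```

```text
t 6.4 shift [-0.0002  0.0001  0.0348] turn 0.1 or -179.9 tilt [ 1.7e-03 -7.0e-04 -1.0e+00] q6 2.114 F [ 0.9 -1.1 -2.4] open 0.0074 pos [0.5149 0.1753 0.4198]
```

View pics/side2.png

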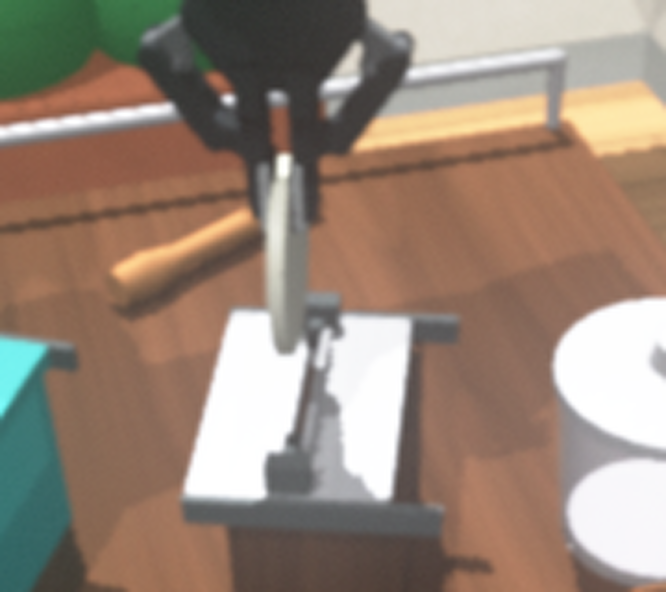

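Picture: the coaster is held upright and parallel to the slot, slightly on its −x side (bottom at crop 285,350; slot from 300,430 to 325,335). I'll lower it to about 5 mm above the plate, then feel for the lip.

Call:
move_arm --rows "0 0 0.005 0;0 0 0.012 0;0 0 0.02 0;0 0 0.026 0;0 0 0.03 0;0 0 0.032 0;0 0 0.034 0;0 0 0.0355 0;0 0 0.0355 0;0 0 0.0355 0"

```text
t: 7.7
tool_pos: [0.5152, 0.1746, 0.3845]
ee_rot: [2.585, 1.782, 0.002]
force: [-0.1, 0.5, -2.0]
opening: 0.0076
```

Call:
move_arm --rows "0 0.0005 0 0;0 0.001 0 0;0 0.0015 0 0;0 0.002 0 0;0 0.0025 0 0;0 0.003 0 0;0 0.0035 0 0;0 0.004 0 0;0 0.004 0 0;0 0.004 0 0"

```text
t: 8.95
tool_pos: [0.5189, 0.1732, 0.3845]
ee_rot: [2.585, 1.782, 0.002]
force: [0.2, -0.5, -1.7]
opening: 0.0073
```

```bash
python3 - <<'E'
from h import *
goto([.5208,.1736-.0008,.385],-20.85)
p,d=grab_frame('side'); save(cv2.resize(p[60:200,210:350],None,fx=4.2,fy=4.2,interpolation=cv2.INTER_CUBIC),'side3.png')
E
```

```text
t 8.95 shift [ 0.0003  0.0019 -0.0005] turn 0.0 or -180.0 tilt [ 2.e-03 -8.e-04 -1.e+00] q6 2.11 F [ 0.2 -0.5 -1.7] open 0.0073 pos [0.5189 0.1732 0.3845]
```

View pics/side3.png

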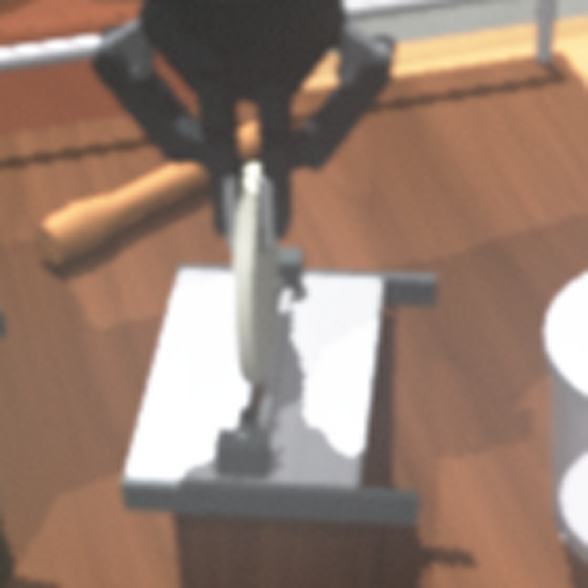

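The disc is close to the slot, just on its −x side and in line with it (bottom at crop 255,380; slot at 258,395). No contact yet, so I'll keep feeling for the lip.

Call:
move_arm --rows "0 0.0003 0 0;0 0.0006 0 0;0 0.0009 0 0;0 0.0012 0 0;0 0.0015 0 0;0 0.0018 0 0;0 0.002 0 0;0 0.002 0 0;0 0.002 0 0;0 0.002 0 0"

```text
t: 10.25
tool_pos: [0.5204, 0.1725, 0.3844]
ee_rot: [2.585, 1.783, 0.001]
force: [-3.9, 1.3, 0.2]
opening: 0.0074
```

Call:
move_arm --rows "0 0.0002 0 0;0 0.0004 0 0;0 0.0006 0 0;0 0.0008 0 0;0 0.001 0 0;0 0.001 0 0;0 0.001 0 0;0 0.001 0 0;0 0.001 0 0;0 0.001 0 0"

```text
t: 11.5
tool_pos: [0.5209, 0.1723, 0.3843]
ee_rot: [2.586, 1.784, -0.0]
force: [-5.4, 2.5, 0.9]
opening: 0.0074
```

Call:
move_arm --rows "0 -0.0005 0 0;0 -0.001 0 0;0 -0.0015 0 0;0 -0.002 0 0;0 -0.0025 0 0;0 -0.0026 0 0;0 -0.0026 0 0;0 -0.0026 0 0;0 -0.0026 0 0;0 -0.0026 0 0"

```text
t: 12.75
tool_pos: [0.5185, 0.1733, 0.3843]
ee_rot: [-2.586, -1.784, 0.0]
force: [0.1, -0.3, -1.9]
opening: 0.0074
```

Call:
move_arm --rows "0 0 0.0005 0;0 0 0.001 0;0 0 0.0015 0;0 0 0.002 0;0 0 0.0025 0;0 0 0.003 0;0 0 0.0035 0;0 0 0.004 0;0 0 0.004 0;0 0 0.004 0"

```text
t: 14.0
tool_pos: [0.5185, 0.1733, 0.3803]
ee_rot: [2.586, 1.784, -0.0]
force: [0.2, 0.1, -2.2]
opening: 0.0072
```

Call:
move_arm --rows "0 0 0.0003 0;0 0 0.0006 0;0 0 0.0009 0;0 0 0.0012 0;0 0 0.0015 0;0 0 0.0018 0;0 0 0.002 0;0 0 0.002 0;0 0 0.002 0;0 0 0.002 0"

```text
t: 15.25
tool_pos: [0.5185, 0.1733, 0.3783]
ee_rot: [2.586, 1.784, -0.0]
force: [0.9, 0.5, -1.1]
opening: 0.0069
```

Call:
move_arm --rows "0 0 0.0003 0;0 0 0.0006 0;0 0 0.0009 0;0 0 0.0012 0;0 0 0.0015 0;0 0 0.0015 0;0 0 0.0015 0;0 0 0.0015 0;0 0 0.0015 0;0 0 0.0015 0"

```text
t: 16.5
tool_pos: [0.5185, 0.1733, 0.3768]
ee_rot: [2.586, 1.784, -0.0]
force: [-0.5, 0.3, -1.2]
opening: 0.0075
```

Call:
move_arm --rows "0 0 0.0004 0;0 0 0.0008 0;0 0 0.0012 0;0 0 0.0016 0;0 0 0.002 0;0 0 0.0025 0;0 0 0.003 0;0 0 0.003 0;0 0 0.003 0;0 0 0.003 0"

```text
t: 17.75
tool_pos: [0.5185, 0.1733, 0.3739]
ee_rot: [2.586, 1.784, -0.0]
force: [-0.6, 0.2, -1.9]
opening: 0.0068
```

Call:
move_arm --rows "0 0 0.0005 0;0 0 0.001 0;0 0 0.0015 0;0 0 0.002 0;0 0 0.0025 0;0 0 0.003 0;0 0 0.0035 0;0 0 0.004 0;0 0 0.004 0;0 0 0.004 0"

```text
t: 19.0
tool_pos: [0.5185, 0.1733, 0.3698]
ee_rot: [2.586, 1.784, -0.0]
force: [-0.9, 0.4, -1.6]
opening: 0.0074
```

```bash
python3 - <<'E'
from h import *
goto([.5185,.1733,.335],-20.85)
p,d=grab_frame('side'); save(cv2.resize(p[60:200,210:350],None,fx=4.2,fy=4.2,interpolation=cv2.INTER_CUBIC),'side4.png')
E
```

```text
t 19.0 shift [ 0.     -0.      0.0348] turn 0.1 or -179.9 tilt [-0.e+00 -1.e-04 -1.e+00] q6 2.109 F [-0.9  0.4 -1.6] open 0.0074 pos [0.5185 0.1733 0.3698]
```

View pics/side4.png

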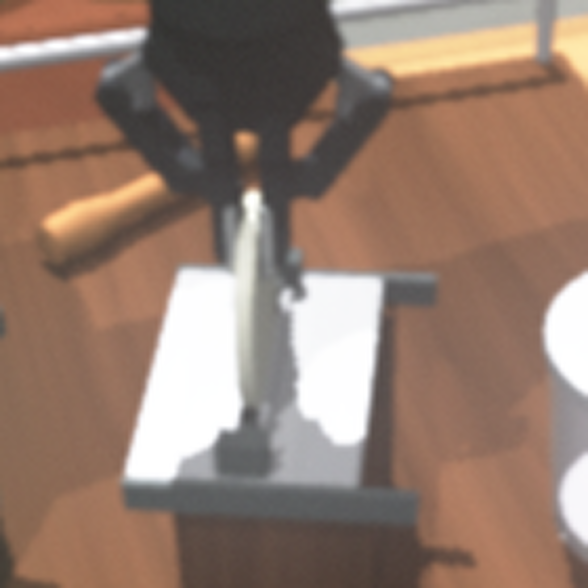

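The disc is in the slot about 9 mm deep with no reaction (lower part at crop 252,400, between the rollers). Next I'll push it through the rollers.

Call:
move_arm --rows "0 0 0.002 0;0 0 0.004 0;0 0 0.006 0;0 0 0.008 0;0 0 0.01 0;0 0 0.012 0;0 0 0.014 0;0 0 0.016 0;0 0 0.018 0;0 0 0.018 0"

```text
t: 20.3
tool_pos: [0.5186, 0.1732, 0.3514]
ee_rot: [2.586, 1.784, -0.001]
force: [0.1, 0.9, 1.2]
opening: 0.0073
```

Call:
move_arm --rows "0 0 0.002 0;0 0 0.004 0;0 0 0.006 0;0 0 0.008 0;0 0 0.01 0;0 0 0.012 0;0 0 0.014 0;0 0 0.016 0;0 0 0.016 0;0 0 0.016 0"

```text
t: 21.55
tool_pos: [0.5186, 0.1731, 0.335]
ee_rot: [2.586, 1.784, -0.002]
force: [1.2, 0.5, -3.3]
opening: 0.0075
```

Call:
move_arm --rows "0 0 0.001 0;0 0 0.002 0;0 0 0.003 0;0 0 0.004 0;0 0 0.005 0;0 0 0.006 0;0 0 0.007 0;0 0 0.007 0;0 0 0.007 0;0 0 0.007 0"

```text
t: 22.8
tool_pos: [0.5186, 0.1731, 0.3278]
ee_rot: [-2.586, -1.784, 0.002]
force: [2.2, -0.4, -5.3]
opening: 0.0074
```

Call:
move_arm --rows "0 0 0 0;0 0 0 0;0 0 0 0;0 0 0 0;0 0 0 0;0 0 0 0;0 0 0 0;0 0 0 0;0 0 0 0;0 0 0 0" --gripper -0.4

```text
t: 24.05
tool_pos: [0.5186, 0.1731, 0.3278]
ee_rot: [-2.586, -1.784, 0.002]
force: [-0.4, 1.4, 0.4]
opening: 0.0603
```

Call:
move_arm --rows "0 0 -0.005 0;0 0 -0.02 0;0 0 -0.04 0;0 0 -0.06 0;0 0 -0.08 0;-0.03 0 -0.09 0;-0.08 0 -0.09 0;-0.13 0 -0.09 0;-0.17 0 -0.09 0;-0.18 0 -0.09 0"

```text
t: 25.3
tool_pos: [0.4541, 0.0034, 0.4193]
ee_rot: [2.588, 1.779, -0.0]
force: [-0.5, 0.2, -0.9]
opening: 0.0601
```

```bash
python3 - <<'E'
from h import *
goto([.5185,.1733,.335],-20.85)
a,d=grab_frame('side');b,e=grab_frame('top')
A=cv2.resize(a[60:240,190:350],(533,600),interpolation=cv2.INTER_CUBIC)
B=cv2.resize(b[150:255,155:262],(267,262),interpolation=cv2.INTER_CUBIC)
C=cv2.resize(b,(267,200)); z=np.zeros((138,267,3),np.uint8)
save(np.hstack([A,np.vstack([B,C,z])]),'end.png')
E
```

```text
t 25.3 shift [ 0.1818 -0.0008  0.0842] turn -0.1 or 179.9 tilt [ 6.0e-04 -1.1e-03 -1.0e+00] q6 1.767 F [-0.5  0.2 -0.9] open 0.0601 pos [0.4541 0.0034 0.4193]
```

View pics/end.png

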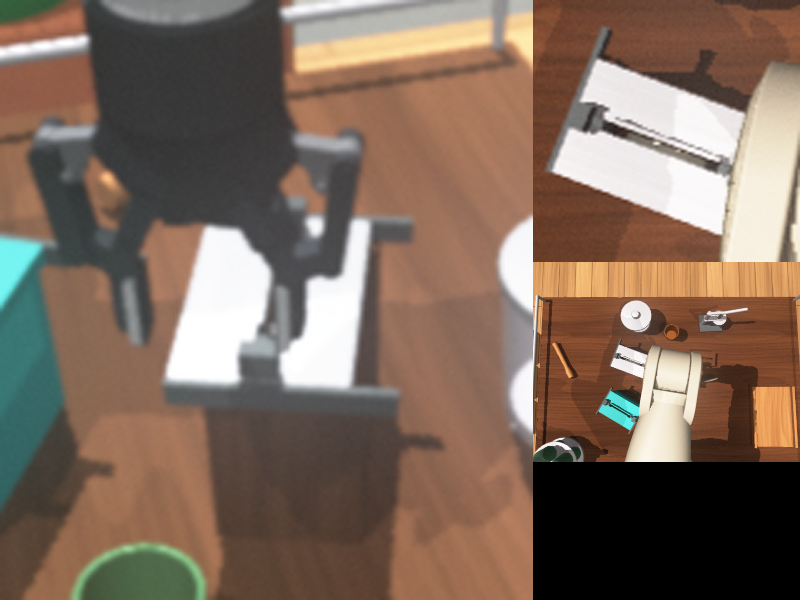

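No disc shows above the plate, and a light edge shows inside the slot (top crop 655,145). I'll check how deep it lies.

```bash
python3 - <<'E'
from h import *
np.set_printoptions(precision=3,suppress=True,linewidth=150)
b,e=grab_frame('top'); p=pts('top',e)
yaw=np.radians(-20.85);X=np.array([np.cos(yaw),np.sin(yaw)]);Y=np.array([-X[1],X[0]])
r=p[...,:2]-[.5208,.1736]; s=r@X; t=r@Y
for y in np.arange(-.04,.055,.01):
    m=(abs(s)<.006)&(abs(t-y)<.005)&(p[...,2]<.13); print(round(y,3),m.sum(),np.sort(p[m][:,2])[::3])
D=np.load('top0.npz'); 
diff=(abs(b.astype(int)-D['p']).max(2)>60)
for n,(u,v) in dict(bucket=(216,110),amber=(290,147),press=(376,130),tumb=(288,263)).items(): print(n,diff[v-12:v+12,u-12:u+12].mean())
s,_=grab_frame('side'); S=np.load('side0.npz')['p']; ds=abs(s.astype(int)-S).max(2)>60
for n,(u,v) in dict(green=(234,250),amber=(370,225),bucket=(372,160),press=(460,300),small=(280,352)).items(): print(n,ds[v-15:v+15,u-15:u+15].mean())
E
```

```text
-0.04 0 []
-0.03 17 [0.086 0.087 0.09  0.091 0.093 0.094]
-0.02 17 [-0.002  0.092  0.093  0.094  0.096  0.096]
-0.01 21 [-0.008  0.093  0.095  0.097  0.098  0.098  0.1  ]
0.0 20 [-0.002  0.002  0.097  0.098  0.099  0.099  0.101]
0.01 18 [-0.003  0.094  0.095  0.096  0.097  0.098]
0.02 16 [-0.002  0.091  0.093  0.094  0.095  0.099]
0.03 15 [-0.004  0.083  0.086  0.088  0.089]
0.04 15 [-0.005  0.003  0.073  0.078  0.082]
0.05 4 [-0.005  0.059]
bucket 0.001736111111111111
amber 0.0
press 0.0
tumb 0.9618055555555556
green 0.0
amber 0.0
bucket 0.0
press 0.0
small 0.04111111111111111
```

The disc's top edge reads about 0.10 m above the work surface, so it is resting on the surface inside the chute. The bystanders haven't moved, so I'm handing in.

```bash
python3 -c "
from station import *
print(close_job())"
```

```text
the job is handed in; nothing more can be done
None
```

The larger marble coaster is inside the chute, and I handed the job in at about 25 s of the 51 s allowed.

- **Finding the slot:** I lifted the coaster from its stand and lowered it to about 5 mm above the plate. Then I slid it sideways until it touched the lip at about 4–6 N. I backed off about 2.5 mm and lowered it into the slot with no noticeable resistance.
- **Through the rollers:** I pushed it down until its centre was just below the rollers and they began to pull. Then I released it and moved the arm clear.
- **Coaster check:** The top camera's depth readings put the disc's top edge at about 0.10 m, centred along the slot. That matches a 100 mm disc standing on the work surface inside.
- **Bystander check:** Comparing the camera pictures before and after showed both tumblers, the ice bucket and the citrus press unmoved. The small coaster's patch in the side view changed by about 4%, which I didn't look into.
- **Disagreement:** The top view showed a change at the green tumbler. The arm was blocking that view, and the side view showed the tumbler unmoved.
- **Slot position:** The slot centre found by touch was about 2 mm from where the camera put it. I used the touch result.

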